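# Turn the green rover deck plate over

### The arm

A 6-joint arm with a two-finger parallel gripper is mounted at the origin on the work surface. World frame = base frame: x ahead of the robot, y to its left, z up, the work surface at z = 0. Lengths are in m, angles in rad, forces in N, time in s.
With the tool pointing down it reaches from about 0.375 to 0.975 m from the base axis. Payload 3.8 kg.
Tool frame: the origin (TCP) lies at the very end of the fingers, on their centre line; the grasp point (between the pads) lies 19 mm behind it; z points along the fingers, y is the line along which they close (so a half turn about z gives the same grasp; the last joint's range is limited). The gripper opens to 85 mm and grips with 20 to 120 N. Pads are 22 mm wide; open, the fingers measure 114 mm over their backs; the gripper's body (76 mm by 85 mm) begins 54 mm behind the grasp point. The pads swing forward as they close: fully open they stand 13 mm farther back than shut.
Start: joints at [-1.206, 0.264, 1.604, -0, 1.274, -0.037], TCP at [0.264, -0.621, 0.231] pointing down, gripper open.
Joint ranges: [-2.63, 2.63], [-0.94, 2.18], [0.31, 2.57], [-1.31, 4.45], [0, 2.66], [-2.55, 2.55]. Speed limits (rad/s): [2.57, 2.57, 3.14, 3.14, 3.14, 3.14].

### API

Orientations are given as a rotation vector (axis times angle).
In Python, from workcell import monitor, viewer, job gives the robot as it stands. The module is installed in compiled form; this text tells all that it offers.
- The arm moves only by the tool step_arm, never from a script. Its argument "series" is one flat list of numbers, 4 for each row, row after row: the shift along the tool's x, y, z in m, then the turn about the tool's z in rad. A call has 1 to 8 rows; each row is the pose to reach, as a shift and turn from the pose commanded when the call began, along the tool's axes at that moment; what a row does not reach only later rows make up. A row lasts 1/8 s, in which the tool goes at most 62.5 mm and 10.7 degrees, less where a joint would pass 70% of its speed; a pose out of reach is approached as far as the arm can. A call with a gripper value outside its range is refused whole. "gripper" is the opening, from 0 (shut) to 1 (fully open), set as the call begins (left out, the last holds). The fingers move at their own pace and stop on an object; "newtons" is the grip in N (left out, the last holds). Time passes only in rows, so rows that repeat a pose let the fingers close. It gives the time, the measured TCP pose, the force, the opening and the grip force at its end, in the units of the state.
- monitor.read_state(): the state, without advancing time (a new reading comes with each control period).
- viewer.read_camera(name): name is "scene" or "top" or "wrist"; returns a dict with "image" (420x560x3 uint8, red, green, blue), "intrinsics" (3x3 intrinsics, pixels), "T" (4x4, takes a point from camera to world coordinates); the wrist camera has in their place "hand_eye" (4x4, takes a point from camera to tool coordinates, whose origin is the TCP and whose axes are the flange's). Camera axes: x right, y up, looking along -z (the intrinsics and any distortion apply to the point x, -y, -z); pixel columns grow to the right and rows downward; lengths in m; the calibration is good to about 2 mm. The wrist camera is an equidistant fisheye: a pixel r from the principal point sees the ray r / f radians off the axis. A picture is of the moment at which its call begins: read the wrist's pose just before it. There is no depth.
- job.finish_job(): hands the job in; it is judged then, once.
Trained networks look in a picture, given as the dict that the camera call returned (one of the last four; its "shot" number tells which), for a name from the list of things; names that differ only in an ending like _2 or _b are one class to them, and where a whole thing is asked for, a point or a joint stands for the part that bears it (a point fixed in the world has none). Each returns a list of dicts, best first, with "score" (0 to 1); they miss things now and then, are a little off and sometimes report something else, mostly with a low value. They report only what shows in the picture. A call takes as long as a camera call. They do not tell look-alikes from the thing itself.
- viewer.boxes_of(picture, label): "extent" ([centre column, centre row, width, height] in pixels, round what is visible of it).
- viewer.spot_point(picture, label): "point" ([column, row] in pixels: a listed point, or the origin of a listed thing).
The state is a dict: "time": time; "q": joint angles; "joint_vel": joint speeds; "joint_torque": joint torques, N m; "tool_pos": TCP position; "tcp_rot": TCP orientation; "wrist_force": force on the tool from outside, world axes, zero at the start; "torque": the same for the moment, N m; "width": opening from 0.0 (shut) to 1.0 (fully open); "grip_force": force on a finger pad.
Only numpy, scipy, OpenCV 4.12 (cv2) and the standard library are available. Lean on these libraries where they do the work, as an engineer would, in place of code of your own. Each camera call takes 0.05 s, during which the arm holds its last target. There are 200 camera calls.

### The job

The green rover deck plate lies green side up on the riser, flat and too wide to grip. Slide it off the riser's left edge so that it tips down and stands leaning in the catch gutter, then take it by the edge that sticks up, turn it over and lay it flat, white side up, in the middle of the black mat, without dropping it from a height. Leave the red plate where it is.

Things in the scene. Friction and masses are not known exactly. Their poses are not given: they have to be found in the camera images.
- green_plate: Plate 100 (x) x 160 (y) x 8 mm, about 130 g, green top (+z), white underside; origin: centre of underside. Starts on the riser, its y within 8 degrees of the riser's. Pushed slowly over the riser's +y edge it tips once its centre is just past the edge (stop then); it comes to lean at 55 to 70 degrees from level, green side outward, low edge in the gutter, trailing edge 45 to 60 mm above the riser's top.
- red_plate: Bystander plate of the same size, red on top, white below, in the riser's other lane. Origin: centre of its underside.
- riser: Fixed grey riser 300 (x) x 260 (y) mm, flat rimless top 95 mm above the table. Origin on the table under its centre; x away from the robot, y to the robot's left. The plates lie 70 mm either side of the centre in x. Along its +y edge (y = 130) is a catch gutter: floor 2 mm above the table, y 130 to 190 mm, then a yellow lip, y 190 to 198, its top 10 mm above the table.
- mat: Fixed black rubber mat on the table, left of the gutter, 200 x 200 x 3 mm. Origin at the centre of its underside, on the table; x away from the robot, y to its left, within 12 degrees.
Mind the look-alikes: they are no part of the job. There is more than one size of the green_plate; the one meant has the size given above.

How it is judged:
On the way:
1. the green plate has been slid off the riser's left edge and leans in the gutter (angle between green_plate's own z axis and vertical between 0.7 and 1.5 rad and y of green_plate in the frame of riser between 0.12 and 0.19 m and height (world z) of green_plate below 0.095 m), for 0.2 s.
At the end, for the whole second after the job is handed in: The green plate lies still and flat (within 10 degrees) white side up on the black mat, its centre within 45 mm of the mat's centre along each of the mat's sides, any heading; the red plate is within 20 mm of where it started (angle between green_plate's own z axis and vertical above 2.97 rad and height (world z) of green_plate below 0.02 m and x of green_plate in the frame of mat between -0.045 and 0.045 m and y of green_plate in the frame of mat between -0.045 and 0.045 m and linear speed of green_plate below 0.02 m/s and distance of red_plate from where it was at the start of the episode below 0.02 m); the robot touches nothing.
It fails at once if the red plate is shifted by more than 20 mm (distance of red_plate from where it was at the start of the episode above 0.02 m).
It fails at once if the green plate is dropped from a height or thrown (faster than 1.3 m/s) (linear speed of green_plate above 1.3 m/s).
It also fails if it takes over 64 s, if anything falls off the work surface, if the arm or the gripper's body presses on something with over 40 N, if the wrist force passes 120 N, or if a joint passes its speed limit or range.

## Working session

There is one attempt and no reset: what is moved stays moved. The work goes in short steps, Python scripts to look and compute and a tool call to move; the robot and the scene stay as the last step left them, time stands still between calls to the robot, and variables do not carry over. Pictures are saved under pics/ and viewed, at most 13 in all, crops included, and the job is handed in when it is done.

Besides the shell and the picture viewer there is one more tool, called in YAML: its name, and indented under it one key for each argument. step_arm: Moves the arm, as the interface text tells. Its arguments: {"type":"object","properties":{"series":{"type":"array"},"gripper":{"type":"number"},"newtons":{"type":"number"}},"required":["series"]}

```bash
mkdir -p pics; python3 - <<'E'
from workcell import monitor, viewer, job
import cv2, numpy as np
s=monitor.read_state(); print({k:np.round(v,3).tolist() for k,v in s.items()})
ims=[]
for n in ["scene","top"]:
    p=viewer.read_camera(n); ims.append(p["image"])
    print(n,np.round(p["intrinsics"],1).tolist(),np.round(p["T"],4).tolist())
    for l in ["green_plate","red_plate","riser","mat"]:
        print(l,[(np.round(d["point"],1).tolist(),round(d["score"],2)) for d in viewer.spot_point(p,l)],[(np.round(d["extent"],1).tolist(),round(d["score"],2)) for d in viewer.boxes_of(p,l)])
    cv2.imwrite(f"pics/{n}0.png",p["image"][...,::-1])
E
```

```text
{'time': 0.0, 'q': [-1.206, 0.265, 1.605, 0.0, 1.274, -0.037], 'joint_vel': [0.001, 0.001, -0.0, -0.0, 0.001, 0.003], 'joint_torque': [0.001, -51.511, -36.731, -0.0, 0.013, -0.0], 'tool_pos': [0.264, -0.621, 0.23], 'tcp_rot': [-3.076, -0.626, 0.001], 'wrist_force': [0.008, 0.122, 0.065], 'torque': [0.02, 0.046, -0.017], 'grip_force': 0.0, 'width': 0.999}
scene [[487.8, 0.0, 279.2], [0.0, 487.8, 208.8], [0.0, 0.0, 1.0]] [[0.2261, -0.6071, 0.7618, 1.2662], [0.9741, 0.1397, -0.1777, -0.1678], [0.0015, 0.7822, 0.623, 0.7658], [0.0, 0.0, 0.0, 1.0]]
green_plate [([147.6, 205.9], 0.65), ([207.2, 281.2], 0.56), ([396.5, 241.7], 0.26)] [([206.7, 280.0, 92.6, 47.7], 0.77), ([147.7, 205.5, 53.3, 54.8], 0.72)]
red_plate [([200.1, 231.6], 0.79)] [([200.3, 233.5, 82.7, 35.2], 0.79)]
riser [([209.5, 289.4], 0.96)] [([220.4, 283.5, 190.5, 147.7], 0.66)]
mat [([397.7, 244.7], 0.83)] [([401.2, 245.8, 120.4, 75.7], 0.93)]
top [[387.4, 0.0, 281.1], [0.0, 387.4, 206.3], [0.0, 0.0, 1.0]] [[0.0116, 0.9926, -0.1206, 0.353], [-0.9998, 0.0137, 0.0165, 0.0117], [0.018, 0.1204, 0.9926, 0.9072], [0.0, 0.0, 0.0, 1.0]]
green_plate [([399.7, 310.5], 0.67), ([351.1, 126.2], 0.63)] [([396.4, 311.3, 59.1, 97.4], 0.73), ([353.2, 125.8, 82.9, 60.7], 0.71)]
red_plate [([356.4, 189.0], 0.64)] [([161.2, 183.0, 91.9, 88.4], 0.56), ([355.1, 191.1, 85.0, 59.7], 0.55)]
riser [([343.3, 163.5], 0.82)] [([333.0, 159.2, 165.0, 158.7], 0.87)]
mat [([156.8, 184.6], 0.72)] [([161.3, 185.4, 90.8, 90.3], 0.77)]
```

View pics/top0.png

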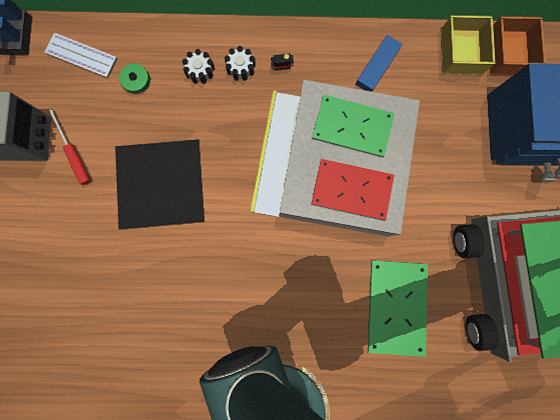

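View pics/scene0.png

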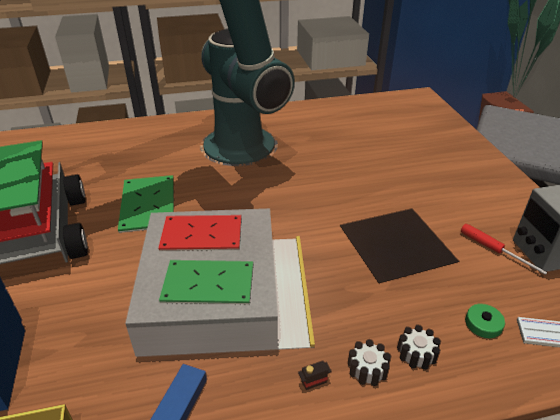

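The top view shows the target green plate on the riser at about (353,126) and red at (353,190). The mat is at (161,184), and the green look-alike is on the table at (399,310). Next I work out the geometry from these.

```bash
cat > h.py <<'E'
from workcell import monitor, viewer, job
import cv2, numpy as np
from scipy.spatial.transform import Rotation as Ro
def ray(p,uv,z):
    K,T=p["intrinsics"],p["T"]; u,v=uv
    d=T[:3,:3]@np.array([(u-K[0,2])/K[0,0],-(v-K[1,2])/K[1,1],-1]); o=T[:3,3]
    return o+d*(z-o[2])/d[2]
def rect(p,mask,z):
    "min-area rectangle of the largest blob on plane z: centre, sides, angle of long side"
    c=max(cv2.findContours(mask.astype(np.uint8),cv2.RETR_EXTERNAL,cv2.CHAIN_APPROX_NONE)[0],key=cv2.contourArea)
    w=np.array([ray(p,q[0],z)[:2] for q in c],np.float32)
    r=cv2.minAreaRect(w*1000); return np.round(r[0],1),np.round(r[1],1),round(r[2],1),np.round(cv2.boxPoints(r),0).tolist()
def hsv(p): return cv2.cvtColor(p["image"],cv2.COLOR_RGB2HSV).astype(int)
def go(xyz,yaw=None):
    "tool-axis shift and turn to bring TCP to xyz with tool y axis at world heading yaw (mod pi)"
    s=monitor.read_state(); R=Ro.from_rotvec(s["tcp_rot"]).as_matrix()
    d=R.T@(np.array(xyz)-s["tool_pos"]); t=0
    cur=np.arctan2(R[1,1],R[0,1])
    if yaw is not None: t=-((yaw-cur+np.pi/2)%np.pi-np.pi/2)
    print("t",round(s["time"],2),"pos",np.round(s["tool_pos"],4),"yaw",round(cur,3),"q6",round(s["q"][5],2),"-> shift",np.round(d,4),"turn",round(t,3),"w",round(s["width"],2),"F",np.round(s["wrist_force"],1),"grip",round(s["grip_force"],1))
E
python3 - <<'E'
from h import *
p=viewer.read_camera("top"); h=hsv(p); H,S,V=h[...,0],h[...,1],h[...,2]
def win(m,x0,x1,y0,y1):
    o=np.zeros_like(m); o[y0:y1,x0:x1]=m[y0:y1,x0:x1]; return o
print("green",rect(p,win((H>45)&(H<80)&(S>90),300,400,85,160),.103))
print("red",rect(p,win(((H<8)|(H>172))&(S>150),300,400,150,225),.103))
print("mat",rect(p,win((V<60),105,215,130,240),.003))
print("yellow lip",rect(p,win((H>22)&(H<35)&(S>120)&(V>120),245,300,85,225),.01))
print("riser px corners",[np.round(ray(p,c,.095),3) for c in [(303,80),(419,100),(402,235),(280,214)]])
E
```

```text
green (array([ 629.4, -154.1]), array([159.3, 100.2]), 75.7, [[561.0, -219.0], [658.0, -244.0], [698.0, -89.0], [601.0, -65.0]])
red (array([ 490. , -151.6]), array([158.7,  99. ]), 78.3, [[425.0, -219.0], [522.0, -239.0], [555.0, -84.0], [458.0, -64.0]])
mat (array([513.9, 285.1]), array([197.6, 197.5]), 6.0, [[405.0, 373.0], [426.0, 177.0], [622.0, 197.0], [602.0, 394.0]])
yellow lip (array([596.8,  41.3]), array([  8.1, 297.8]), 80.4, [[449.0, 62.0], [743.0, 13.0], [744.0, 21.0], [451.0, 70.0]])
riser px corners [array([ 0.732, -0.047,  0.095]), array([ 0.691, -0.302,  0.095]), array([ 0.394, -0.257,  0.095]), array([0.435, 0.   , 0.095])]
```

```bash
cat >> h.py <<'E'
RY=-0.166
def rz(x,y,z): # riser frame -> world
    return np.array([.564+x*np.cos(RY)-y*np.sin(RY), -.151+x*np.sin(RY)+y*np.cos(RY), z])
E
python3 -c "
from h import *
go(rz(.066,-.115,.16),RY); print(rz(.066,-.115,.16),rz(.066,.045,.16))"
```

```text
t 0.95 pos [ 0.264  -0.6213  0.2313] yaw -1.169 q6 -0.04 -> shift [ 0.4538 -0.183   0.0713] turn -1.003 w 1.0 F [-0.  -0.7  0.5] grip 0.0
[ 0.61009029 -0.27532492  0.16      ] [ 0.63652848 -0.11752434  0.16      ]
```

step_arm:
  series: [0,0,-0.06,0,0.057,-0.023,-0.1,-0.1,0.114,-0.046,-0.1,-0.25,0.171,-0.069,-0.1,-0.4,0.228,-0.092,-0.1,-0.55,0.285,-0.115,-0.08,-0.7,0.342,-0.138,-0.05,-0.85,0.398,-0.16,-0.02,-1.0]
  gripper: 0.3
  newtons: 40

```text
time: 1.95
tool_pos: [0.5573, -0.3286, 0.2595]
tcp_rot: [2.395, 2.031, 0.001]
wrist_force: [0.2, -1.1, 0.5]
width: 0.3
grip_force: 0.0
```

```bash
python3 -c "
from h import *
go(rz(.066,-.115,.13),RY)"
```

```text
t 1.95 pos [ 0.5573 -0.3286  0.2595] yaw -0.164 q6 -0.41 -> shift [0.0613 0.0432 0.1295] turn 0.002 w 0.3 F [ 0.2 -1.1  0.5] grip 0.0
```

step_arm:
  series: [0.03,0.02,0.05,0,0.061,0.043,0.1,0,0.061,0.043,0.14,0,0.061,0.043,0.152,0,0.061,0.043,0.157,0,0.061,0.043,0.162,0,0.061,0.043,0.162,0]

```text
time: 2.82
tool_pos: [0.6091, -0.278, 0.0991]
tcp_rot: [2.4, 2.024, 0.002]
wrist_force: [-1.3, -0.4, 0.1]
width: 0.298
grip_force: 0.0
```

```bash
python3 -c "
from h import *
go(rz(.066,.045,.0975),RY)
p=viewer.read_camera('scene'); cv2.imwrite('pics/s1.png',cv2.resize(p['image'][170:370,110:330,::-1],None,fx=3,fy=3))"
```

```text
t 2.83 pos [ 0.6091 -0.278   0.0991] yaw -0.17 q6 -0.3 -> shift [ 1.628e-01 -1.000e-04  1.500e-03] turn -0.004 w 0.3 F [-1.3 -0.4  0.1] grip 0.0
```

View pics/s1.png

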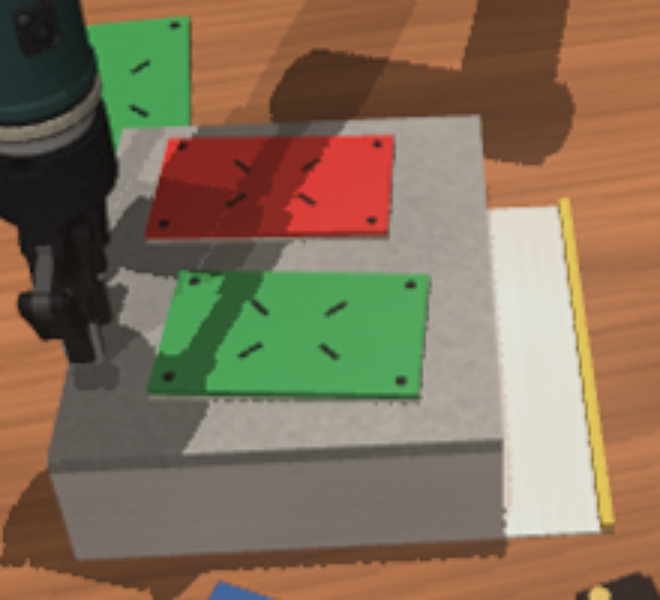

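step_arm:
  series: [0.012,0,0.001,0,0.022,0,0.001,0,0.032,0,0.001,0,0.042,0,0.001,0,0.052,0,0.001,0,0.062,0,0.001,0,0.072,0,0.001,0,0.08,0,0.001,0]

```text
time: 3.88
tool_pos: [0.622, -0.1977, 0.0966]
tcp_rot: [2.401, 2.026, -0.0]
wrist_force: [0.2, -1.7, -0.1]
width: 0.301
grip_force: 0.8
```

```bash
cat >> h.py <<'E'
def win(m,x0,x1,y0,y1):
    o=np.zeros_like(m); o[y0:y1,x0:x1]=m[y0:y1,x0:x1]; return o
def green(p,x0,x1,y0,y1,z=.103):
    h=hsv(p); r=rect(p,win((h[...,0]>45)&(h[...,0]<80)&(h[...,1]>90),x0,x1,y0,y1),z)
    c=np.array(r[0])/1000-[.564,-.151]; a=np.array([[np.cos(RY),np.sin(RY)],[-np.sin(RY),np.cos(RY)]])
    print(r,"riser",np.round(a@c,4)); print("corners riser",np.round((np.array(r[3])/1000-[.564,-.151])@a.T,3).tolist())
E
python3 -c "
from h import *
go(rz(.066,.045,.098),RY)
p=viewer.read_camera('top'); green(p,250,400,70,160); cv2.imwrite('pics/t2.png',p['image'][60:240,240:440,::-1].repeat(3,0).repeat(3,1))"
```

```text
t 3.88 pos [ 0.622  -0.1977  0.0966] yaw -0.169 q6 -0.18 -> shift [ 0.0815  0.0008 -0.0014] turn -0.003 w 0.3 F [ 0.2 -1.7 -0.1] grip 0.8
(array([ 630.9, -105.9]), array([159.9, 100. ]), 80.3, [[568.0, -176.0], [667.0, -193.0], [694.0, -35.0], [595.0, -19.0]]) riser [0.0585 0.0555]
corners riser [[0.008, -0.024], [0.109, -0.024], [0.109, 0.136], [0.009, 0.135]]
```

View pics/t2.png

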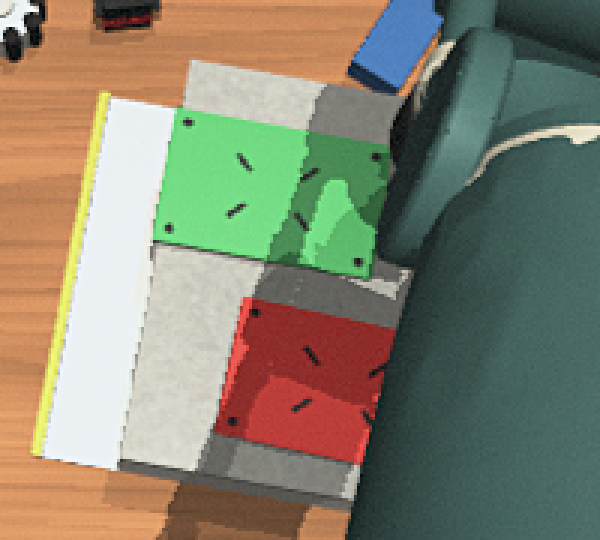

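step_arm:
  series: [0.012,0,-0.0005,0,0.024,0,-0.0005,0,0.036,0,-0.0005,0,0.048,0,-0.0005,0,0.057,0,-0.0005,0,0.064,0,-0.0005,0,0.069,0,-0.0005,0,0.072,0,-0.0005,0]

```text
time: 4.92
tool_pos: [0.6341, -0.1271, 0.0971]
tcp_rot: [2.401, 2.026, -0.0]
wrist_force: [-0.5, -0.5, -0.4]
width: 0.301
grip_force: 0.4
```

step_arm:
  series: [0.002,0,0,0,0.003,0,0,0,0.004,0,0,0,0.005,0,0,0]

```text
time: 5.42
tool_pos: [0.6349, -0.1225, 0.097]
tcp_rot: [2.401, 2.026, -0.0]
wrist_force: [-0.8, -1.2, -0.6]
width: 0.304
grip_force: 0.5
```

```bash
python3 -c "
from h import *
go(rz(.066,.045,.098),RY)
p=viewer.read_camera('top'); green(p,230,400,70,160)
q=viewer.read_camera('scene'); print(viewer.boxes_of(q,'green_plate'));cv2.imwrite('pics/s3.png',q['image'][150:370,110:350,::-1].repeat(2,0).repeat(2,1))"
```

```text
t 5.42 pos [ 0.6349 -0.1225  0.097 ] yaw -0.169 q6 -0.06 -> shift [ 0.0051  0.0008 -0.001 ] turn -0.003 w 0.3 F [-0.8 -1.2 -0.6] grip 0.5
(array([646.5, -14.1]), array([124.4, 100.1]), 80.3, [[587.0, -67.0], [685.0, -84.0], [706.0, 39.0], [608.0, 56.0]]) riser [0.0587 0.1487]
corners riser [[0.009, 0.087], [0.108, 0.086], [0.109, 0.211], [0.009, 0.211]]
[{'extent': [147.6, 206.1, 54.8, 55.9], 'score': 0.91}, {'extent': [278.0, 277.6, 89.7, 43.1], 'score': 0.83}]
```

View pics/s3.png

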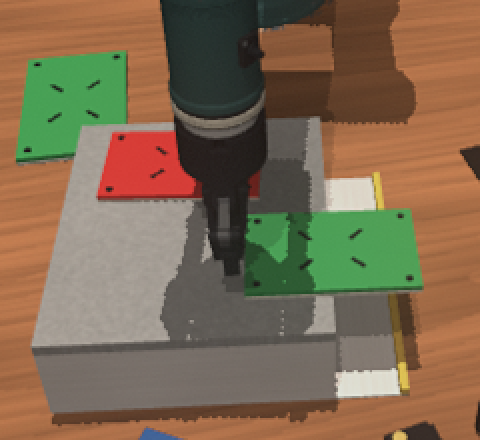

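step_arm:
  series: [0.001,0,0,0,0.002,0,0,0,0.003,0,0,0,0.003,0,0,0,0.003,0,0,0,0.003,0,0,0]

```text
time: 6.32
tool_pos: [0.6354, -0.1192, 0.097]
tcp_rot: [-2.401, -2.026, -0.0]
wrist_force: [-0.6, -0.7, -0.2]
width: 0.301
grip_force: 0.0
```

```bash
python3 -c "
from h import *
go(rz(.066,.045,.098),RY)
p=viewer.read_camera('top'); green(p,230,400,70,160)
q=viewer.read_camera('scene'); print(viewer.boxes_of(q,'green_plate'))"
```

```text
t 6.33 pos [ 0.6354 -0.1192  0.097 ] yaw -0.169 q6 -0.06 -> shift [ 0.0019  0.0008 -0.001 ] turn -0.003 w 0.3 F [-0.6 -0.7 -0.2] grip 0.0
(array([646.7, -10.1]), array([124.5,  99.9]), 81.6, [[588.0, -64.0], [687.0, -79.0], [705.0, 44.0], [606.0, 59.0]]) riser [0.0583 0.1526]
corners riser [[0.009, 0.09], [0.109, 0.091], [0.107, 0.216], [0.007, 0.214]]
[{'extent': [147.9, 203.9, 51.8, 53.9], 'score': 0.87}, {'extent': [278.9, 276.1, 91.1, 52.1], 'score': 0.8}]
```

step_arm:
  series: [0,0,0,0,0,0,0,0,0,0,0,0]

```text
time: 6.85
tool_pos: [0.6354, -0.1194, 0.097]
tcp_rot: [-2.401, -2.026, 0.0]
wrist_force: [0.3, 0.6, -0.3]
width: 0.302
grip_force: 0.0
```

```bash
python3 -c "
from h import *
go(rz(.066,.045,.098),RY)
p=viewer.read_camera('top'); green(p,230,400,70,160)
q=viewer.read_camera('scene'); print(viewer.boxes_of(q,'green_plate'));cv2.imwrite('pics/s4.png',np.hstack([q['image'][150:370,110:350,::-1],p['image'][50:270,230:430,::-1]]))"
```

```text
t 6.85 pos [ 0.6354 -0.1194  0.097 ] yaw -0.169 q6 -0.06 -> shift [ 0.0021  0.0008 -0.001 ] turn -0.003 w 0.3 F [ 0.3  0.6 -0.3] grip 0.0
(array([644.2, -22.6]), array([ 57.2, 144.4]), 80.3, [[568.0, -39.0], [711.0, -63.0], [720.0, -7.0], [578.0, 18.0]]) riser [0.0579 0.1399]
corners riser [[-0.015, 0.111], [0.13, 0.111], [0.13, 0.168], [-0.014, 0.169]]
[{'extent': [280.4, 283.6, 38.1, 94.6], 'score': 0.8}, {'extent': [147.0, 204.8, 55.4, 54.7], 'score': 0.59}]
```

View pics/s4.png

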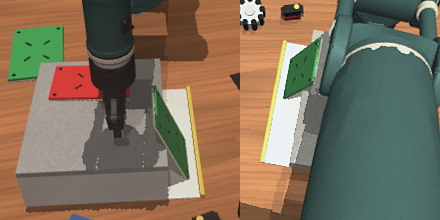

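step_arm:
  series: [-0.01,0,-0.05,0,0,0,-0.1,-0.18,0.02,-0.002,-0.11,-0.36,0.04,-0.004,-0.11,-0.54,0.06,-0.006,-0.11,-0.72,0.071,-0.007,-0.11,-0.9,0.071,-0.007,-0.11,-1.08,0.071,-0.007,-0.11,-1.26]
  gripper: 1

```text
time: 8.0
tool_pos: [0.6404, -0.0479, 0.207]
tcp_rot: [-0.737, -3.054, 0.0]
wrist_force: [-0.2, -0.2, -0.7]
width: 0.997
grip_force: 0.0
```

step_arm:
  series: [0,0,0,-0.16,0,0,0,-0.31,0,0,0,-0.31]

```text
time: 8.38
tool_pos: [0.6404, -0.0482, 0.207]
tcp_rot: [-0.269, -3.13, 0.0]
wrist_force: [0.3, -0.2, 0.2]
width: 1.001
grip_force: 0.0
```

```bash
python3 -c "
from h import *
go(rz(.058,.115,.108),RY+np.pi/2)
p=viewer.read_camera('top'); green(p,230,400,70,160,.1)
q=viewer.read_camera('scene'); h=hsv(q); m=win((h[...,0]>45)&(h[...,0]<80)&(h[...,1]>90),240,340,200,360)
c=max(cv2.findContours(m.astype(np.uint8),0,1)[0],key=cv2.contourArea); c=cv2.approxPolyDP(c,4,True)[:,0]; print(c.tolist())
a=np.array([[np.cos(RY),np.sin(RY)],[-np.sin(RY),np.cos(RY)]])
for uv in c:
  print(uv,[np.round(a@(ray(q,uv,z)[:2]-[.564,-.151]),3).tolist() for z in (.01,.14,.15)])
"
```

```text
t 8.38 pos [ 0.6404 -0.0482  0.207 ] yaw 1.399 q6 -1.51 -> shift [0.0003 0.001  0.099 ] turn -0.005 w 1.0 F [ 0.3 -0.2  0.2] grip 0.0
(array([736.3, 102.4]), array([0., 0.]), 0.0, [[736.0, 102.0], [736.0, 102.0], [736.0, 102.0], [736.0, 102.0]]) riser [0.1281 0.2784]
corners riser [[0.128, 0.278], [0.128, 0.278], [0.128, 0.278], [0.128, 0.278]]
[[264, 237], [266, 276], [298, 327], [292, 286]]
[264 237] [[-0.149, 0.118], [-0.004, 0.114], [0.007, 0.114]]
[266 276] [[-0.025, 0.117], [0.099, 0.114], [0.108, 0.114]]
[298 327] [[0.112, 0.173], [0.212, 0.16], [0.22, 0.159]]
[292 286] [[0.006, 0.17], [0.125, 0.158], [0.134, 0.157]]
```

step_arm:
  series: [0,0.001,0.05,0,0,0.001,0.085,0,0,0.001,0.097,0,0,0.001,0.097,0]

```text
time: 8.98
tool_pos: [0.6402, -0.0472, 0.1095]
tcp_rot: [-0.268, -3.129, -0.0]
wrist_force: [-0.6, 0.4, 0.8]
width: 0.996
grip_force: 0.0
```

step_arm:
  series: [0,0.005,0,0,0,0.01,0,0,0,0.018,-0.002,0,0,0.026,-0.004,0,0,0.034,-0.006,0,0,0.042,-0.008,0,0,0.05,-0.01,0,0,0.056,-0.01,0]
  gripper: 0.4

```text
time: 9.98
tool_pos: [0.6503, 0.0086, 0.1202]
tcp_rot: [0.266, 3.13, 0.0]
wrist_force: [-0.5, -0.6, 0.1]
width: 0.407
grip_force: 0.0
```

```bash
python3 -c "
from h import *
go(rz(.058,.182,.12),RY+np.pi/2)
q=viewer.read_camera('scene');p=viewer.read_camera('wrist'); cv2.imwrite('pics/s5.png',np.hstack([cv2.resize(q['image'][150:370,190:350,::-1],None,fx=1.9,fy=1.9),p['image'][:418,:450,::-1]]))"
```

```text
t 9.97 pos [0.6503 0.0086 0.1202] yaw 1.401 q6 -1.43 -> shift [0.0008 0.0104 0.0002] turn -0.003 w 0.41 F [-0.5 -0.6  0.1] grip 0.0
```

View pics/s5.png

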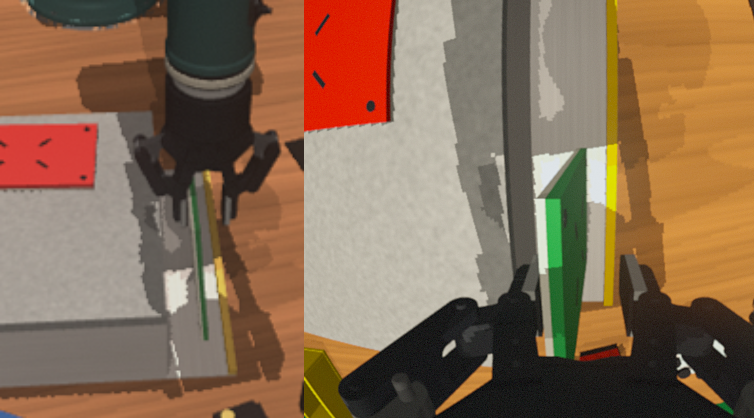

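step_arm:
  series: [0,0,0,0,0,0,0,0,0,0,0,0,0,0,0,0,0,0,0,0,0,0,0,0]
  gripper: 0
  newtons: 40

```text
time: 10.82
tool_pos: [0.65, 0.0078, 0.1199]
tcp_rot: [-0.266, -3.13, 0.0]
wrist_force: [0.4, -0.4, -0.8]
width: 0.087
grip_force: 39.2
```

step_arm:
  series: [0,0,-0.005,0,0,0,-0.03,0,0,0,-0.07,0,0,0,-0.1,0,0,0,-0.1,0]

```text
time: 11.45
tool_pos: [0.6523, 0.008, 0.2239]
tcp_rot: [0.266, 3.123, 0.001]
wrist_force: [0.2, 0.7, -1.4]
width: 0.09
grip_force: 39.2
```

```bash
python3 -c "
from h import *
go(rz(.058,.182,.12),RY+np.pi/2)
q=viewer.read_camera('scene');p=viewer.read_camera('wrist'); cv2.imwrite('pics/s6.png',np.hstack([cv2.resize(q['image'][100:320,190:350,::-1],None,fx=1.9,fy=1.9),p['image'][:418,:450,::-1]]))"
```

```text
t 11.45 pos [0.6523 0.008  0.2239] yaw 1.401 q6 -1.43 -> shift [0.0036 0.0105 0.1039] turn -0.004 w 0.09 F [ 0.2  0.7 -1.4] grip 39.2
```

View pics/s6.png

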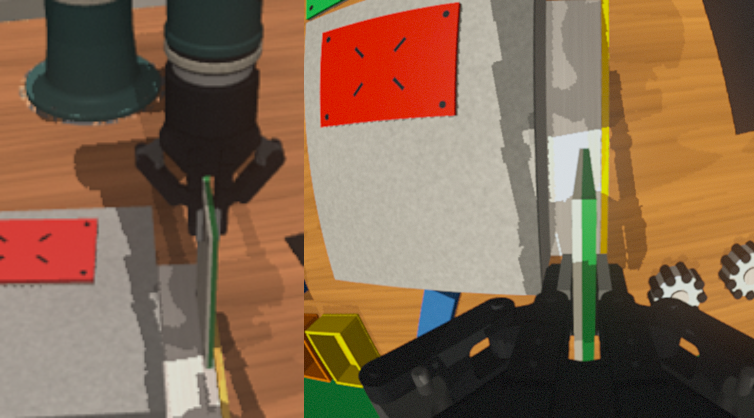

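```bash
python3 -c "
from h import *
go((.5216,.2134,.16),1.676)"
```

```text
t 11.55 pos [0.6496 0.008  0.2193] yaw 1.401 q6 -1.43 -> shift [0.1609 0.1808 0.0594] turn -0.275 w 0.09 F [-0.4 -0.3 -1.8] grip 39.2
```

step_arm:
  series: [0.01,0.03,0,0,0.04,0.06,0,-0.05,0.075,0.095,0,-0.12,0.11,0.13,0,-0.2,0.14,0.16,0.02,-0.275,0.161,0.181,0.04,-0.275,0.161,0.181,0.059,-0.275,0.161,0.181,0.059,-0.275]

```text
time: 12.55
tool_pos: [0.5197, 0.2124, 0.1573]
tcp_rot: [0.166, -3.131, 0.004]
wrist_force: [0.1, 0.0, -2.1]
width: 0.087
grip_force: 39.2
```

```bash
python3 -c "
from h import *
go((.5216,.2134,.121),1.676)
q=viewer.read_camera('scene');p=viewer.read_camera('top'); cv2.imwrite('pics/s7.png',np.hstack([q['image'][100:320,280:500,::-1],p['image'][80:300,80:300,::-1]]).repeat(2,0)[:440].repeat(1,1))"
```

```text
t 12.55 pos [0.5197 0.2124 0.1573] yaw 1.676 q6 -1.33 -> shift [-0.0023  0.0009  0.0363] turn 0.0 w 0.09 F [ 0.1  0.  -2.1] grip 39.2
```

Lower until contact, with small final steps.

step_arm:
  series: [0,0,0.02,0,0,0,0.032,0,0,0,0.034,0,0,0,0.035,0,0,0,0.0355,0,0,0,0.0355,0]

```text
time: 13.4
tool_pos: [0.5223, 0.2137, 0.126]
tcp_rot: [-0.165, 3.136, 0.0]
wrist_force: [0.3, 0.1, -1.2]
width: 0.089
grip_force: 39.3
```

```bash
python3 -c "
from h import *
go((.5216,.2134,.121),1.676)"
```

```text
t 13.4 pos [0.5223 0.2137 0.126 ] yaw 1.676 q6 -1.33 -> shift [ 0.0007 -0.0003  0.005 ] turn 0.0 w 0.09 F [ 0.3  0.1 -1.2] grip 39.3
```

step_arm:
  series: [0,0,0.002,0,0,0,0.0035,0,0,0,0.0045,0,0,0,0.005,0]

```text
time: 13.9
tool_pos: [0.522, 0.2136, 0.1209]
tcp_rot: [-0.165, 3.137, 0.0]
wrist_force: [-1.8, -0.4, 3.8]
width: 0.086
grip_force: 39.9
```

step_arm:
  series: [0,0,0,0,0,0,0,0,0,0.004,-0.002,0,0,0.009,-0.005,0,0,0.014,-0.008,0,0,0.018,-0.012,0,0,0.018,-0.015,0,0,0.018,-0.015,0]
  gripper: 0.25

```text
time: 14.9
tool_pos: [0.5203, 0.2316, 0.1359]
tcp_rot: [-0.165, 3.137, 0.0]
wrist_force: [-0.2, 0.2, 0.1]
width: 0.252
grip_force: 0.0
```

```bash
python3 -c "
from h import *
go((.5216,.2134,.121),1.676)
q=viewer.read_camera('scene');p=viewer.read_camera('wrist'); cv2.imwrite('pics/s7.png',np.hstack([cv2.resize(q['image'][100:320,300:500,::-1],None,fx=1.9,fy=1.9),p['image'][:418,:420,::-1]]))"
```

```text
t 14.9 pos [0.5203 0.2316 0.1359] yaw 1.676 q6 -1.3 -> shift [ 0.0006 -0.0182  0.0149] turn 0.0 w 0.25 F [-0.2  0.2  0.1] grip 0.0
```

View pics/s7.png

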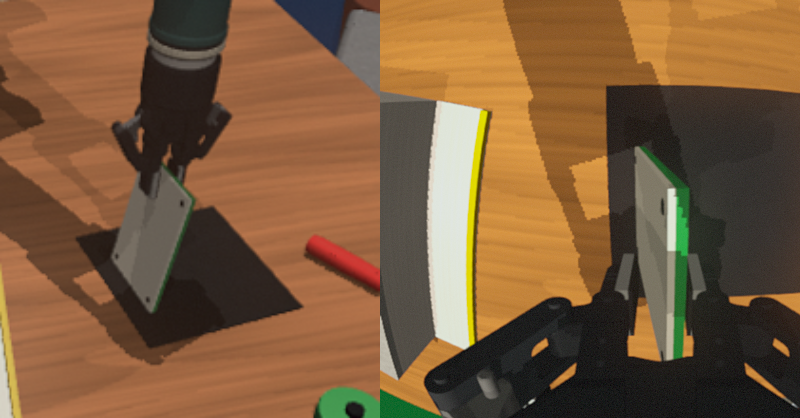

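step_arm:
  series: [0,0,0.006,0,0,0,0.012,0,0,0,0.012,0,0,0,0.012,0,0,0,0.012,0]
  gripper: 1

```text
time: 15.62
tool_pos: [0.5202, 0.2315, 0.1236]
tcp_rot: [-0.165, 3.137, 0.0]
wrist_force: [-0.0, 0.4, -0.7]
width: 1.001
grip_force: 0.1
```

```bash
python3 -c "
from h import *
go((.5216,.2134,.121),1.676)
q=viewer.read_camera('scene');p=viewer.read_camera('wrist'); cv2.imwrite('pics/s8.png',np.hstack([cv2.resize(q['image'][100:320,300:500,::-1],None,fx=1.9,fy=1.9),p['image'][:418,:420,::-1]]))
s0=.0565/.16
for d in (30,40,50,58,65,71):
  f=np.radians(d); print(d,np.round(.16*np.sin(f)-.0565,3), np.round(.003+.16*np.cos(f)-.025,3))"
```

```text
t 15.62 pos [0.5202 0.2315 0.1236] yaw 1.676 q6 -1.3 -> shift [ 0.0005 -0.0181  0.0026] turn -0.0 w 1.0 F [-0.   0.4 -0.7] grip 0.1
30 0.023 0.117
40 0.046 0.101
50 0.066 0.081
58 0.079 0.063
65 0.089 0.046
71 0.095 0.03
```

View pics/s8.png

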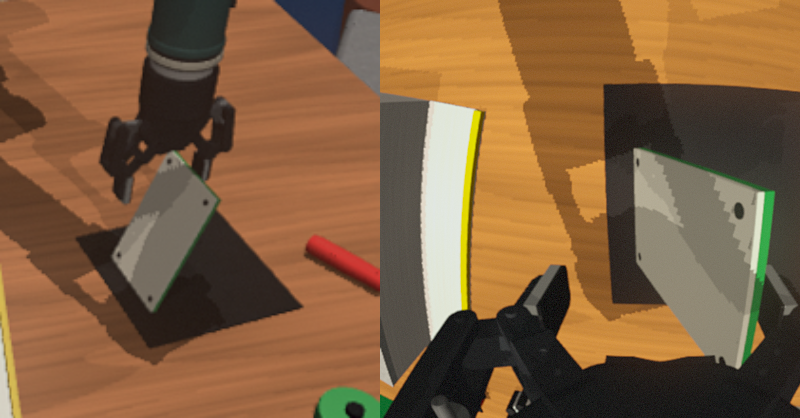

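step_arm:
  series: [0,0.012,0.003,0,0,0.023,0.007,0,0,0.035,0.015,0,0,0.046,0.023,0,0,0.056,0.032,0,0,0.066,0.043,0,0,0.073,0.052,0,0,0.079,0.061,0]

```text
time: 16.73
tool_pos: [0.5115, 0.3102, 0.0615]
tcp_rot: [0.165, -3.137, 0.001]
wrist_force: [-0.3, 0.0, 0.4]
width: 1.003
grip_force: 0.3
```

```bash
python3 -c "
from h import *
go((.5216,.2134,.121),1.676)
q=viewer.read_camera('scene');p=viewer.read_camera('wrist'); cv2.imwrite('pics/s9.png',np.hstack([cv2.resize(q['image'][100:320,300:500,::-1],None,fx=1.9,fy=1.9),p['image'][:418,:420,::-1]]))"
```

```text
t 16.73 pos [0.5115 0.3102 0.0615] yaw 1.676 q6 -1.17 -> shift [ 0.0001 -0.0974 -0.0594] turn 0.0 w 1.0 F [-0.3  0.   0.4] grip 0.3
```

View pics/s9.png

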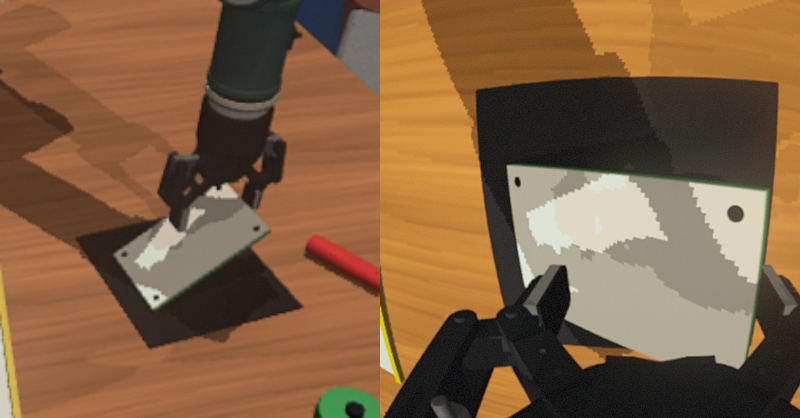

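step_arm:
  series: [0,0.005,0.008,0,0,0.01,0.017,0,0,0.013,0.025,0,0,0.016,0.032,0,0,0.019,0.038,0,0,0.019,0.038,0]

```text
time: 17.58
tool_pos: [0.5093, 0.3288, 0.0238]
tcp_rot: [0.166, -3.136, 0.001]
wrist_force: [-0.3, -0.1, 0.1]
width: 0.999
grip_force: 0.0
```

```bash
python3 -c "
from h import *
go((.5216,.2134,.121),1.676)"
```

```text
t 17.57 pos [0.5093 0.3288 0.0238] yaw 1.676 q6 -1.14 -> shift [ 1.000e-04 -1.161e-01 -9.710e-02] turn 0.0 w 1.0 F [-0.3 -0.1  0.1] grip 0.0
```

step_arm:
  series: [0,0.012,-0.005,0,0,0.03,-0.008,0,0,0.045,-0.02,0,0,0.045,-0.06,0,0,0.045,-0.12,0,0,0.09,-0.16,0,0,0.13,-0.16,0,0,0.13,-0.16,0]

```text
time: 18.58
tool_pos: [0.4957, 0.4623, 0.187]
tcp_rot: [-0.171, 3.134, 0.005]
wrist_force: [-0.1, -0.6, -0.3]
width: 1.002
grip_force: 0.0
```

```bash
python3 - <<'E'
from h import *
go((.5216,.2134,.121),1.676)
p=viewer.read_camera("top"); h=hsv(p)
print("plate",rect(p,win((h[...,2]>110)&(h[...,1]<70),105,230,130,250),.011))
print(viewer.boxes_of(p,"mat"),viewer.spot_point(p,"green_plate"))
h=hsv(p); print("red",rect(p,win(((h[...,0]<8)|(h[...,0]>172))&(h[...,1]>150),300,400,150,225),.103))
cv2.imwrite("pics/t10.png",p["image"][60:300,60:420,::-1].repeat(2,0).repeat(2,1))
E
```

```text
t 18.57 pos [0.4957 0.4623 0.187 ] yaw 1.68 q6 -0.97 -> shift [ 0.0015 -0.2504  0.0652] turn 0.004 w 1.0 F [-0.1 -0.6 -0.3] grip 0.0
plate (array([514.7, 292.3]), array([100.7, 161.7]), 6.3, [[456.0, 367.0], [474.0, 206.0], [574.0, 218.0], [556.0, 378.0]])
[{'extent': [162.2, 184.6, 89.5, 94.1], 'score': 0.69}] [{'point': [151.3, 180.6], 'score': 0.7}, {'point': [395.3, 306.4], 'score': 0.62}]
red (array([ 490. , -151.5]), array([158.4,  99. ]), 78.3, [[426.0, -219.0], [523.0, -239.0], [555.0, -84.0], [458.0, -64.0]])
```

View pics/t10.png

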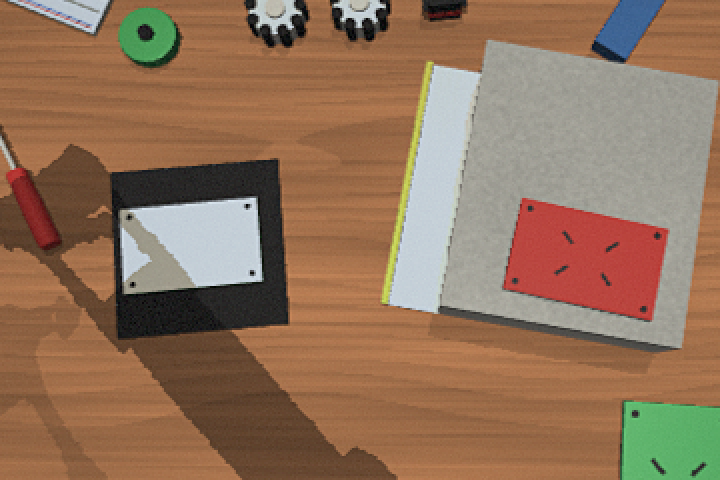

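The plate lies flat, white side up, about 7 mm off the mat's centre. The red plate has not moved and the arm is clear, so I hand the job in.

```bash
python3 -c "
from h import *
print(job.finish_job())"
```

```text
the job is handed in; nothing more can be done
None
```

The green plate lies flat, white side up, about 7 mm off the centre of the black mat; the red plate has not moved, and the job was handed in at about 19 s of the 64 s allowed (no verdict was returned).

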